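# Sort capped sample pots onto a transfer slide and send it to the meter

### The job

Sort the sample pots into the trays on the slide carriage by cap colour, the red-capped pot into the red tray and both blue-capped pots into the blue tray, standing upright and set down rather than dropped. Then slide the loaded carriage smoothly along its rail until it is fully home at the green stop, beside the meter, with every pot still standing. Leave the grey-capped reference pot and the other things on the bench where they are.

Things in the scene. Friction and masses are not known exactly. Their poses are not given: they have to be found in the camera images.
- pot_red: The red-capped sample pot: clear plastic pot, 36 mm diameter, 55 mm tall in all, whose top 18 mm is a red screw cap (37 mm diameter); about 70 g; stands upright on the bench. Origin: centre of its underside, z up along its axis
- pot_blue_a: One blue-capped sample pot: clear plastic pot, 36 mm diameter, 55 mm tall in all, whose top 18 mm is a blue screw cap (37 mm diameter); about 70 g; stands upright on the bench. Origin: centre of its underside, z up along its axis
- pot_blue_b: The other blue-capped sample pot: clear plastic pot, 36 mm diameter, 55 mm tall in all, whose top 18 mm is a blue screw cap (37 mm diameter); about 70 g; stands upright on the bench. Origin: centre of its underside, z up along its axis
- pot_grey: The reference pot, to be left alone: clear plastic pot, 36 mm diameter, 55 mm tall in all, whose top 18 mm is a grey screw cap (37 mm diameter); about 70 g; stands upright on the bench. Origin: centre of its underside, z up along its axis
- tray_red: The red tray: shallow open tray of red plastic lying on the carriage beside the other one, outside 68 (x) by 130 (y) by 18 mm high, walls 4 mm, floor 4 mm, so the inside is 60 by 122 mm and 14 mm deep. Origin: centre of its underside; x runs across the rail, y along it. Either tray may be the nearer one
- tray_blue: The blue tray: shallow open tray of blue plastic lying on the carriage beside the other one, outside 68 (x) by 130 (y) by 18 mm high, walls 4 mm, floor 4 mm, so the inside is 60 by 122 mm and 14 mm deep. Origin: centre of its underside; x runs across the rail, y along it. Either tray may be the nearer one
- rail: Low aluminium rail on the bench, 110 (x) by 460 mm (y), fixed. Origin: on the bench near its middle (15 mm to the +y side of the base's midpoint); its y axis runs along the rail towards the green stop, a 110 x 20 x 34 mm block at the +y end (near face at y = +176 mm, top 42 mm above the bench)
- carriage (a joint): Position of the carriage along the rail in m: 0 at the loading end, growing towards the green stop, 0.200 when fully home, its front edge at the stop. It starts at the loading end, slides stiffly (2 to 3 N) and stays where it is left
- carriage_deck (a point): Centre of the tray area on the carriage's deck, on the deck's upper face, 34 mm above the bench; the carriage is a grey plate, 157 (x) by 197 mm (y), with 6 mm lips around the trays. Axes parallel to the rail's: y towards the green stop
- carriage_tab (a point): Middle of the top edge of the carriage's black upright grip tab, 50 mm wide (x), 10 mm thick (y), 55 mm high, top 89 mm above the bench. It stands 107 mm behind the deck's centre, on the side away from the green stop, and can be pinched along y from above or pushed
- bottle: Amber bottle with a white cap, 70 mm diameter, 120 mm tall; leave alone. Origin: centre of its underside
- caliper: Steel and black caliper lying flat, about 200 mm long (y), 14 mm high; leave alone. Origin: middle of its beam, on the bench
- tweezers: Steel tweezers lying flat, about 140 mm long (x), 6 mm high; leave alone. Origin: its middle, on the bench
- force_head: Black round press head, 110 mm diameter, on a white foam pad 150 x 150 mm, with a thin column up to 158 mm above the bench; heavy, fixed. Origin: centre of its underside
There are look-alikes about, which are no part of the job. Leave any yellow look-alike of the pot_red alone. What is shaped like the pot_blue_b but pink is not meant.

How it is judged (in metres and radians):
On the way, in this order (a step that is already met when the one before it is completed fails the run):
1. all three pots stand released in the trays of their colours while the carriage is still near the loading end (short of 0.12 m) (x of pot_red in the frame of tray_red between -0.022 and 0.022 m and y of pot_red in the frame of tray_red between -0.052 and 0.052 m and z of pot_red in the frame of tray_red between -0.002 and 0.01 m and angle between each of pot_red, pot_blue_a, pot_blue_b's own z axis and vertical below 0.12 rad and x of pot_blue_a in the frame of tray_blue between -0.022 and 0.022 m and y of pot_blue_a in the frame of tray_blue between -0.052 and 0.052 m and z of pot_blue_a in the frame of tray_blue between -0.002 and 0.01 m and x of pot_blue_b in the frame of tray_blue between -0.022 and 0.022 m and y of pot_blue_b in the frame of tray_blue between -0.052 and 0.052 m and z of pot_blue_b in the frame of tray_blue between -0.002 and 0.01 m and contact force between the fingers and pot_red below 0.1 N and contact force between the fingers and pot_blue_a below 0.1 N and contact force between the fingers and pot_blue_b below 0.1 N and value of joint carriage below 0.12 m), for 0.2 s.
2. the loaded carriage is home at the green stop (within 5 mm) (x of pot_red in the frame of tray_red between -0.022 and 0.022 m and y of pot_red in the frame of tray_red between -0.052 and 0.052 m and z of pot_red in the frame of tray_red between -0.002 and 0.01 m and angle between each of pot_red, pot_blue_a, pot_blue_b's own z axis and vertical below 0.12 rad and x of pot_blue_a in the frame of tray_blue between -0.022 and 0.022 m and y of pot_blue_a in the frame of tray_blue between -0.052 and 0.052 m and z of pot_blue_a in the frame of tray_blue between -0.002 and 0.01 m and x of pot_blue_b in the frame of tray_blue between -0.022 and 0.022 m and y of pot_blue_b in the frame of tray_blue between -0.052 and 0.052 m and z of pot_blue_b in the frame of tray_blue between -0.002 and 0.01 m and value of joint carriage above 0.195 m), for 0.2 s.
At the end, for the whole second after the job is handed in: Red pot on the red tray's floor, both blue pots on the blue tray's, upright within 7 degrees, at rest; trays flat on the carriage; carriage at rest within 5 mm of home at the green stop; grey pot, bottle, caliper and tweezers within 30 mm of their starts (all of step 2 and linear speed of each of pot_red, pot_blue_a, pot_blue_b below 0.02 m/s and z of each of tray_red, tray_blue in the frame of carriage_deck below 0.006 m and angle between each of tray_red, tray_blue's own z axis and vertical below 0.08 rad and velocity of joint carriage between -0.01 and 0.01 m/s and distance of each of pot_grey, bottle, caliper, tweezers from where it was at the start of the episode below 0.03 m); the robot touches nothing.
It fails at once if a pot is tipped over (beyond about 40 degrees) (angle between any of pot_red, pot_blue_a, pot_blue_b, pot_grey's own z axis and vertical above 0.7 rad).
It fails at once if a sample pot is dropped (falls free faster than 0.7 m/s, about 25 mm) ((linear speed of pot_red above 0.7 m/s and contact force between the fingers and pot_red below 0.1 N) or (linear speed of pot_blue_a above 0.7 m/s and contact force between the fingers and pot_blue_a below 0.1 N) or (linear speed of pot_blue_b above 0.7 m/s and contact force between the fingers and pot_blue_b below 0.1 N)).
It fails at once if the carriage is slammed along (faster than 0.4 m/s) (velocity of joint carriage above 0.4 m/s).
It fails at once if the grey pot, bottle, caliper or tweezers is moved by more than 30 mm (distance of any of pot_grey, bottle, caliper, tweezers from where it was at the start of the episode above 0.03 m).
It also fails if it takes over 72 s, if anything falls off the work surface, if the arm or the gripper's body presses on something with over 40 N, if the wrist force passes 120 N, or if a joint passes its speed limit or range.

### The arm

A 6-joint arm with a two-finger parallel gripper is mounted at the origin on the work surface. World frame = base frame: x ahead of the robot, y to its left, z up, the work surface at z = 0. Lengths are in m, angles in degrees, forces in N, time in s.
With the tool pointing down it reaches from about 0.25 to 0.725 m from the base axis. Payload 9.7 kg.
Tool frame: the origin (TCP) lies between the finger pads; the fingertips stand 19 mm ahead of it and the grasp point (between the pads) is the TCP; z points along the fingers, y is the line along which they close (so a half turn about z gives the same grasp; the last joint's range is limited). The gripper opens to 85 mm and grips with 20 to 120 N. Pads are 22 mm wide; open, the fingers measure 114 mm over their backs; the gripper's body (76 mm by 85 mm) begins 54 mm behind the grasp point. The pads swing forward as they close: fully open they stand 13 mm farther back than shut.
Start: joints at [69.672, 4.979, 10.078, 95.1, 0, 90], TCP at [0.191, 0.516, 0.25] pointing down, gripper open.
Joint ranges: [-179.16, 179.16], [-48.56, 103.87], [-65.8, 70.77], [-126.05, 130.52], [-82.76, 87.17], [-180, 180]. Speed limits (degrees/s): [127.2, 127.2, 147.25, 180, 180, 180].

### API

Orientations are given as [roll, pitch, yaw] about the fixed x, y, z axes, in that order (R = Rz(yaw) Ry(pitch) Rx(roll)).
In Python, from workcell import telemetry, camera, calibration, workorder gives the robot as it stands.
- The arm moves only by the tool play_rows, never from a script. Its argument "increments" is a list of rows, each a list of 3 entries, a list of its own where there are three numbers: the shift along the tool's x, y, z in mm, then the turn, a rotation vector about the tool's x, y, z in degrees, then the closure, from 0 (fully open) to 1 (shut). In form: [[[x, y, z], [ax, ay, az], jaw], ...]. A call has 1 to 20 rows; each row is the pose to reach, as a shift and turn from the pose commanded when the call began, along the tool's axes at that moment; what a row does not reach only later rows make up. A row lasts 1/10 s, in which the tool goes at most 50 mm and 8.59 degrees, less where a joint would pass 70% of its speed; a pose out of reach is approached as far as the arm can. A call with a gripper value outside its range is refused whole. The fingers move at their own pace and stop on an object; "grip_force" is the grip in N (left out, the last holds). Time passes only in rows, so rows that repeat a pose let the fingers close. It gives the time, the measured TCP pose, the force, the opening and the grip force at its end, in the units of the state.
- telemetry.get_obs(): the state, without advancing time (a new reading comes with each control period).
- camera(name): name is "side" or "top" or "wrist"; returns (picture, depth): 384x512x3 uint8, red, green, blue; 384x512 float32, m along the optical axis (not along the pixel's ray), 0 where there is no reading.
- calibration(name): a dict with "vertical_fov" (degrees; the focal length in pixels is half the picture's height over the tangent of half this angle, whatever the lens; pixels are square), "cx", "cy" (the principal point, pixels), "k1" (the pictures are not rectified: a ray, as slopes to the right and down, at radius r is drawn at 1 + k1 r^2 times it, then the intrinsics apply), "rvec" (rotation vector, rad) and "tvec" (3), from world to camera coordinates, as OpenCV has them; the wrist camera has in their place "hand_eye" (4x4, takes a point from camera to tool coordinates, whose origin is the TCP and whose axes are the flange's). Camera axes: x right, y down, z forward; pixel columns grow to the right and rows downward; lengths in m; the calibration is good to about 2 mm. A picture is of the moment at which its call begins: read the wrist's pose just before it. calibration takes no time and is no camera call.
- workorder.job_done(): hands the job in; it is judged then, once.
The state is a dict: "time": time; "q": joint angles; "qd": joint speeds; "joint_efforts": joint torques, N m; "ee_pos": TCP position; "tcp_rot": TCP orientation; "wrist_force": force on the tool from outside, world axes, zero at the start; "torque": the same for the moment, N m; "opening": finger opening in m; "grasp_force": force on a finger pad.
Only numpy, scipy, OpenCV 4.12 (cv2) and the standard library are available. Lean on these libraries where they do the work, as an engineer would, in place of code of your own. Each camera call takes 0.05 s, during which the arm holds its last target. There are 200 camera calls.

## Working session

There is one attempt and no reset: what is moved stays moved. The work goes in short steps, Python scripts to look and compute and a tool call to move; the robot and the scene stay as the last step left them, time stands still between calls to the robot, and variables do not carry over. Pictures are saved under pics/ and viewed, at most 10 in all, crops included, and the job is handed in when it is done.

Besides the shell and the picture viewer there is one more tool, called after "Emit:" as name(argument=value, ...), one argument or row to a line, values as JSON. play_rows: Moves the arm, as the interface text tells. Its arguments: {"type":"object","properties":{"increments":{"type":"array"},"grip_force":{"type":"number"}},"required":["increments"]}

```bash
mkdir -p pics; cat > h.py <<'E'
import numpy as np, cv2
from workcell import telemetry, camera, calibration, workorder
from scipy.spatial.transform import Rotation as R
def cam_pose(n,obs=None):
    c=calibration(n)
    if 'hand_eye' in c:
        T=np.eye(4);T[:3,:3]=R.from_euler('xyz',obs['tcp_rot'],degrees=True).as_matrix();T[:3,3]=obs['ee_pos']
        T=T@np.array(c['hand_eye'])
    else:
        Rm=R.from_rotvec(np.ravel(c['rvec'])).as_matrix();T=np.eye(4);T[:3,:3]=Rm.T;T[:3,3]=-Rm.T@np.ravel(c['tvec'])
    return c,T
def slopes(c,uv):
    f=192/np.tan(np.radians(c['vertical_fov'])/2)
    d=(np.atleast_2d(uv).astype(float)-[c['cx'],c['cy']])/f; s=d.copy()
    for _ in range(20): s=d/(1+c['k1']*(s**2).sum(1,keepdims=True))
    return s
def onplane(n,uv,z,obs=None):
    c,T=cam_pose(n,obs); s=slopes(c,uv)
    d=np.c_[s,np.ones(len(s))]@T[:3,:3].T
    return T[:3,3]+d*((z-T[2,3])/d[:,2])[:,None]
def pts(n,dep,uv,obs=None):
    c,T=cam_pose(n,obs); uv=np.atleast_2d(uv); s=slopes(c,uv); z=dep[uv[:,1],uv[:,0]]
    return np.c_[s*z[:,None],z]@T[:3,:3].T+T[:3,3]
E
python3 - <<'E'
from h import *
o=telemetry.get_obs(); print(o)
for n in ['top','side','wrist']:
    p,d=camera(n); cv2.imwrite(f'pics/{n}0.png',p[:,:,::-1]); np.savez(f'{n}0.npz',p=p,d=d)
    c,T=cam_pose(n,o); print(n,c['vertical_fov'],T[:3,3].round(3),T[:3,2].round(3))
E
```

```text
{'time': 0.0, 'q': array([ 6.96721395e+01,  5.01292565e+00,  1.00316762e+01,  9.51001811e+01,
       -7.32278243e-04,  8.99993351e+01]), 'qd': array([ 0.08103569,  0.02404116,  0.06466451, -0.03250002, -0.03141245,
        0.09656499]), 'joint_efforts': array([-1.56568887e-03, -5.20398688e+01,  4.64795423e+01,  1.66603649e-02,
       -2.91737126e-05,  3.07589585e-05]), 'ee_pos': array([0.19099159, 0.515537  , 0.24954067]), 'tcp_rot': array([-1.79918569e+02,  7.31332491e-04,  1.59672805e+02]), 'wrist_force': array([ 0.07971967,  0.01032608, -0.51834329]), 'torque': array([-0.00087376,  0.00623697, -0.03630309]), 'grasp_force': 0.0, 'opening': 0.08526835010654327}
top 43.56248356876425 [0.467 0.012 1.409] [ 0.049 -0.014 -0.999]
side 43.61591547358792 [ 0.471 -1.062  1.108] [ 0.047  0.719 -0.694]
wrist 70.90355164542444 [0.127 0.539 0.374] [ 0.252 -0.094 -0.963]
```

View pics/top0.png

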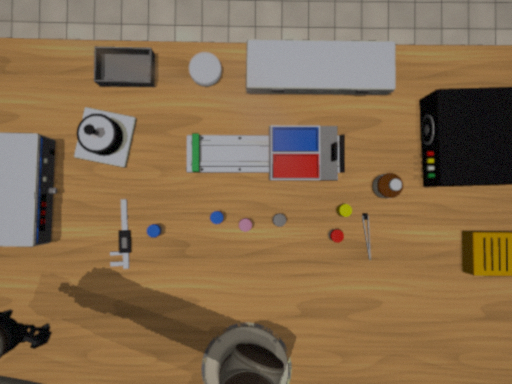

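View pics/side0.png

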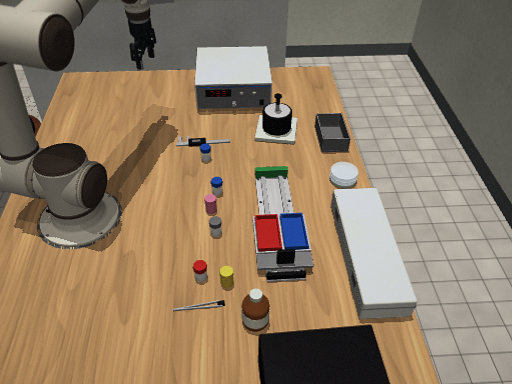

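Top view: red cap is at (337,236) with its yellow look-alike at (345,210). Blue caps are at (154,231) and (217,217), with a pink look-alike at (246,225). Grey is at (280,220) and must stay. The blue tray is the far one (295,139), the red the near one (295,166), the tab is at about (340,153) and the green stop at (193,153). By the description I choose red (337,236) and blue (154,231) and (217,217).

```bash
python3 - <<'E'
from h import *
f=np.load('top0.npz');p,d=f['p'],f['d']
hsv=cv2.cvtColor(p,cv2.COLOR_RGB2HSV)
def blobs(lo,hi,z,amin=40,name=''):
    m=cv2.inRange(hsv,lo,hi); n,l,s,c=cv2.connectedComponentsWithStats(m)
    for i in range(1,n):
        if s[i,4]>=amin:
            uv=np.argwhere(l==i)[:,::-1]; dz=pts('top',d,uv)[:,2]
            zz=z if s[i,4]<400 else .052
            (cx,cy),(w,h),a=cv2.minAreaRect(uv.astype(np.float32))
            box=cv2.boxPoints(((cx,cy),(w,h),a))
            P=onplane('top',[[cx,cy]],zz)[0]; B=onplane('top',box,zz)
            print(name,s[i],(round(cx,1),round(cy,1)),'area',s[i,4],'P',P.round(4),'zmed',np.median(dz).round(3),np.linalg.norm(B[1]-B[0]).round(3),np.linalg.norm(B[2]-B[1]).round(3), np.degrees(np.arctan2(*(B[1]-B[0])[1::-1])).round(1))
blobs((0,150,60),(6,255,255),.055,name='red')
blobs((105,150,60),(125,255,255),.055,name='blue')
blobs((24,150,60),(34,255,255),.055,name='yel')
blobs((50,100,60),(80,255,255),.042,name='green')
blobs((0,0,0),(179,255,45),.089,60,name='black')
for n,uv in [('grey',(280,220)),('pink',(246,225)),('bottle',(390,185)),('tab',(341,153)),('twz',(367,237)),('cal',(124,233))]:
    print(n,pts('top',d,[uv])[0].round(3))
cr=cv2.resize(p[110:260,130:390],None,fx=3,fy=3,interpolation=cv2.INTER_CUBIC)
cv2.imwrite('pics/crop.png',cr[:,:,::-1])
E
```

```text
red [273 155  46  23 972] (295.5, 166.0) area 972 P [ 0.5748 -0.134   0.052 ] zmed 0.038 0.128 0.063 -89.4
red [330 230  14  12 133] (336.5, 235.5) area 133 P [ 0.3801 -0.2498  0.055 ] zmed 0.054 0.037 0.031 -89.4
blue [281 128  37  23 723] (299.0, 139.0) area 723 P [ 0.6518 -0.1435  0.052 ] zmed 0.038 0.102 0.063 -89.3
blue [211 212  12  11 103] (216.5, 217.0) area 103 P [0.4286 0.0876 0.055 ] zmed 0.054 0.031 0.028 -89.5
blue [148 225  12  12 116] (153.5, 230.5) area 116 P [0.3894 0.2628 0.055 ] zmed 0.055 0.031 0.031 -89.5
yel [427 158   8   6  43] (430.5, 160.5) area 43 P [ 0.5942 -0.5149  0.055 ] zmed 0.093 0.02 0.014 -89.4
yel [337 204  15  13 153] (344.0, 210.0) area 153 P [ 0.4518 -0.2709  0.055 ] zmed 0.054 0.039 0.034 -89.4
green [192 134   7  38 237] (195.0, 152.5) area 237 P [0.611 0.152 0.042] zmed 0.042 0.017 0.106 -89.3
black [118  49  31   5 108] (133.0, 51.0) area 108 P [0.8851 0.3219 0.089 ] zmed 0.034 0.082 0.011 -88.8
black [96 60  5 19 82] (98.0, 69.0) area 82 P [0.8332 0.4164 0.089 ] zmed 0.033 0.011 0.05 -88.8
black [ 98  81  56   5 169] (125.5, 83.5) area 169 
[... 589 characters left out ...]
89.4
black [331 143   6  18  80] (333.5, 151.5) area 80 P [ 0.6131 -0.2347  0.089 ] zmed 0.08 0.014 0.047 -89.4
black [120 231  11  21 128] (125.0, 241.0) area 128 P [0.3624 0.3327 0.089 ] zmed 0.013 0.027 0.054 -89.6
black [   0  311   50   44 1081] (24.5, 332.5) area 1081 P [0.1099 0.6066 0.052 ] zmed 0.37 0.115 0.131 2.7
black [235 343  48  25 619] (259.7, 354.3) area 619 P [ 0.0515 -0.0371  0.052 ] zmed 0.192 0.043 0.14 -21.6
black [225 372  43  12 357] (246.0, 377.5) area 357 P [0.0021 0.0005 0.089 ] zmed 0.244 0.113 0.029 -89.7
grey [ 0.422 -0.091  0.053]
pink [0.407 0.005 0.054]
bottle [ 0.521 -0.382  0.115]
tab [ 0.615 -0.267  0.033]
twz [ 0.373 -0.35  -0.001]
cal [0.379 0.355 0.012]
```

View pics/crop.png

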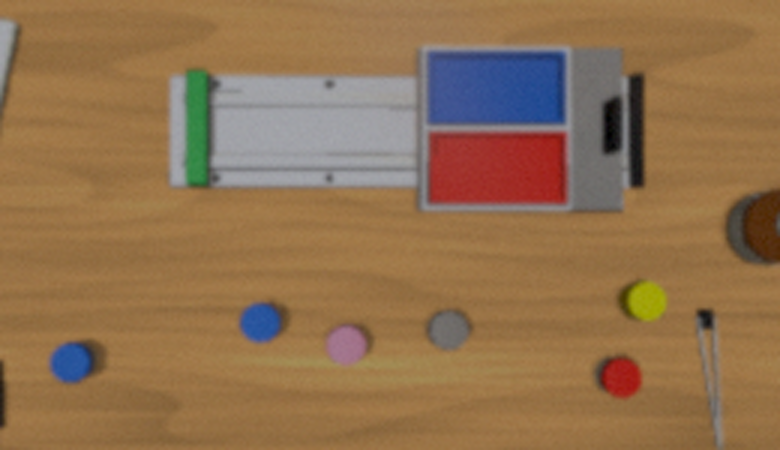

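Red cap, yellow cap and the two blue caps are confirmed: in the crop, red (620,377), yellow (646,300), blue (71,362) and (261,322), pink (347,345), grey (448,330). All cap heights read 0.054–0.055 m, as they should. First I move above blue_a at (0.389, 0.263) with the tool turned so it closes along y.

Emit:
play_rows(
  increments=[
    [[-11, -7, 2], [0, 0, -0.8], 0],
    [[-33, -20, 6], [0, 0, -2.4], 0],
    [[-66, -40, 12], [0, 0, -4.9], 0.1],
    [[-104, -64, 19], [0, 0, -7.7], 0.2],
    [[-142, -88, 26], [0, 0, -10.6], 0.3],
    [[-180, -111, 33], [0, 0, -13.4], 0.3],
    [[-213, -131, 39], [0, 0, -15.9], 0.3],
    [[-243, -150, 44], [0, 0, -18.1], 0.3],
    [[-263, -162, 48], [0, 0, -19.5], 0.3],
    [[-273.5, -168.5, 50], [0, 0, -20.3], 0.3],
    [[-273.5, -168.5, 50], [0, 0, -20.3], 0.3],
    [[-273.5, -168.5, 50], [0, 0, -20.3], 0.3],
  ],
  grip_force=30,
)

```text
time: 1.35
ee_pos: [0.3889, 0.2628, 0.2002]
tcp_rot: [-180.0, -0.0, 179.9]
wrist_force: [0.1, 0.6, -0.3]
opening: 0.0599
grasp_force: 0.0
```

```bash
cat >> h.py <<'E'
def capwrist(lo,hi,z,tag):
    o=telemetry.get_obs(); p,d=camera('wrist'); cv2.imwrite(f'pics/{tag}.png',p[:,:,::-1])
    m=cv2.inRange(cv2.cvtColor(p,cv2.COLOR_RGB2HSV),lo,hi); n,l,s,c=cv2.connectedComponentsWithStats(m)
    print('tcp',o['ee_pos'].round(4),o['tcp_rot'].round(2),'q',o['q'].round(1),'open',round(o['opening'],4),'t',o['time'])
    for i in range(1,n):
        if s[i,4]<300: continue
        uv=np.argwhere(l==i)[:,::-1]; P=pts('wrist',d,uv,o); k=np.abs(P[:,2]-z)<.006
        if k.sum()<100: print(s[i],np.median(P[:,2]).round(3));continue
        (cx,cy),r=cv2.minEnclosingCircle(uv[k].astype(np.float32)); Q=onplane('wrist',[[cx,cy],[cx+r,cy]],z,o)
        print(s[i],(round(cx),round(cy)),'P',Q[0].round(4),'ptsmean',P[k].mean(0).round(4),'diam',(2*np.linalg.norm(Q[1]-Q[0])).round(4))
E
python3 -c "
from h import *
capwrist((105,150,50),(125,255,255),.055,'w1')"
```

```text
tcp [0.3889 0.2628 0.2002] [-1.8000e+02 -2.0000e-02  1.7991e+02] q [34.  -6.8 -7.1 89.7  0.  34.1] open 0.0599 t 1.35
[244 169  35  36 970] (261, 187) P [0.3908 0.265  0.055 ] ptsmean [0.391  0.2651 0.0552] diam 0.0362
[ 85 203  38  35 994] (102, 221) P [0.4292 0.0916 0.055 ] ptsmean [0.4296 0.0911 0.0548] diam 0.0397
```

Emit:
play_rows(
  increments=[
    [[-2, 2, 15], [0, 0, 0], 0.3],
    [[-2, 2, 50], [0, 0, 0], 0.3],
    [[-2, 2, 90], [0, 0, 0], 0.3],
    [[-2, 2, 125], [0, 0, 0], 0.3],
    [[-2, 2, 147], [0, 0, 0], 0.3],
    [[-2, 2, 157], [0, 0, 0], 0.3],
    [[-2, 2, 158], [0, 0, 0], 0.3],
    [[-2, 2, 158], [0, 0, 0], 0.5],
    [[-2, 2, 158], [0, 0, 0], 0.7],
    [[-2, 2, 158], [0, 0, 0], 1],
    [[-2, 2, 158], [0, 0, 0], 1],
    [[-2, 2, 158], [0, 0, 0], 1],
    [[-2, 2, 158], [0, 0, 0], 1],
    [[-2, 2, 157], [0, 0, 0], 1],
    [[-2, 2, 150], [0, 0, 0], 1],
    [[-2, 2, 135], [0, 0, 0], 1],
    [[-2, 2, 110], [0, 0, 0], 1],
    [[-2, 2, 80], [0, 0, 0], 1],
    [[-2, 2, 62], [0, 0, 0], 1],
    [[-2, 2, 58], [0, 0, 0], 1],
  ],
  grip_force=30,
)

```text
time: 3.4
ee_pos: [0.3918, 0.2652, 0.1448]
tcp_rot: [179.9, 0.2, 180.0]
wrist_force: [0.2, 0.2, -1.7]
opening: 0.0359
grasp_force: 30.1
```

Emit:
play_rows(
  increments=[
    [[-2, -4, -3], [0, 0, 0], 1],
    [[-9, -15, -8], [0, 0, 0], 1],
    [[-19, -32, -14], [0, 0, 0], 1],
    [[-33, -55, -20], [0, 0, 0], 1],
    [[-49, -82, -25], [0, 0, 0], 1],
    [[-67, -113, -28], [0, 0, 0], 1],
    [[-87, -146, -28], [0, 0, 0], 1],
    [[-108, -181, -28], [0, 0, 0], 1],
    [[-130, -217, -28], [0, 0, 0], 1],
    [[-152, -253, -28], [0, 0, 0], 1],
    [[-173, -288, -28], [0, 0, 0], 1],
    [[-193, -321, -28], [0, 0, 0], 1],
    [[-211, -352, -28], [0, 0, 0], 1],
    [[-227, -379, -28], [0, 0, 0], 1],
    [[-241, -402, -28], [0, 0, 0], 1],
    [[-251, -419, -28], [0, 0, 0], 1],
    [[-258, -430, -28], [0, 0, 0], 1],
    [[-260, -434, -28], [0, 0, 0], 1],
    [[-260, -434, -28], [0, 0, 0], 1],
    [[-260, -434, -28], [0, 0, 0], 1],
  ],
)

```text
time: 5.4
ee_pos: [0.6503, -0.1693, 0.17]
tcp_rot: [180.0, -0.0, 180.0]
wrist_force: [0.4, 0.9, -1.2]
opening: 0.0363
grasp_force: 30.1
```

```bash
python3 - <<'E'
from h import *
o=telemetry.get_obs(); p,d=camera('wrist'); cv2.imwrite('pics/w2.png',p[:,:,::-1])
hsv=cv2.cvtColor(p,cv2.COLOR_RGB2HSV)
print(o['ee_pos'].round(4),o['opening'],o['time'])
uv=np.stack(np.meshgrid(np.arange(512),np.arange(384)),-1).reshape(-1,2)
P=pts('wrist',d,uv,o); 
for n,lo,hi in [('blue',(105,150,40),(125,255,255)),('red',(0,150,40),(6,255,255)),('blk',(0,0,0),(179,255,50))]:
    m=cv2.inRange(hsv,lo,hi).ravel()>0
    k=m&(P[:,2]>.03)&(P[:,2]<.056)&(d.ravel()>0)
    if n=='blk': k=m&(abs(P[:,2]-.089)<.006)&(P[:,1]<-.2)
    if k.sum()>30: print(n,k.sum(),np.percentile(P[k],[1,50,99],axis=0).round(4).tolist())
E
```

```text
[ 0.6503 -0.1693  0.17  ] 0.03634640990636143 5.4
blue 8032 [[0.622, -0.1961, 0.0369], [0.651, -0.12, 0.0388], [0.6881, -0.0692, 0.0534]]
red 11650 [[0.5473, -0.1976, 0.0369], [0.5786, -0.1338, 0.0387], [0.6131, -0.0712, 0.0535]]
blk 864 [[0.5955, -0.2449, 0.0833], [0.6182, -0.239, 0.0888], [0.6431, -0.2349, 0.0906]]
```

View pics/w2.png

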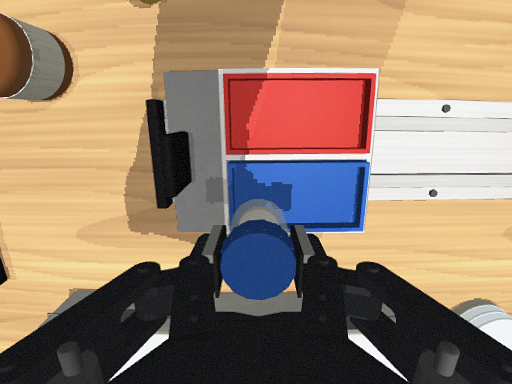

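Red tray centre is about (0.579,-0.134), blue about (0.654,-0.134), and the tab top about (0.618,-0.240). The held blue pot hangs upright at (258,258) above the blue tray at (297,195). Now I set it down at the back of the blue tray.

Emit:
play_rows(
  increments=[
    [[-3, 1, 8], [0, 0, 0], 1],
    [[-3, 1, 25], [0, 0, 0], 1],
    [[-3, 1, 45], [0, 0, 0], 1],
    [[-3, 1, 62], [0, 0, 0], 1],
    [[-3, 1, 74], [0, 0, 0], 1],
    [[-3, 1, 81], [0, 0, 0], 1],
    [[-3, 1, 85], [0, 0, 0], 1],
    [[-3, 1, 88], [0, 0, 0], 1],
    [[-3, 1, 89.5], [0, 0, 0], 1],
    [[-3, 1, 89.5], [0, 0, 0], 1],
    [[-3, 1, 89.5], [0, 0, 0], 1],
  ],
)

```text
time: 6.55
ee_pos: [0.6542, -0.1685, 0.0817]
tcp_rot: [-180.0, 0.1, 180.0]
wrist_force: [0.3, 2.0, 2.7]
opening: 0.036
grasp_force: 30.2
```

Emit:
play_rows(
  increments=[
    [[0, 0, 0], [0, 0, 0], 0.6],
    [[0, 0, 0], [0, 0, 0], 0.4],
    [[0, 0, 0], [0, 0, 0], 0.4],
    [[0, 0, 0], [0, 0, 0], 0.4],
    [[0, 0, 0], [0, 0, 0], 0.4],
    [[0, 0, -5], [0, 0, 0], 0.4],
    [[0, 0, -20], [0, 0, 0], 0.4],
    [[0, 0, -45], [0, 0, 0], 0.4],
    [[2, 2, -75], [0, 0, 0], 0.3],
    [[8, 9, -100], [0, 0, 0], 0.3],
    [[22, 25, -112], [0, 0, 0], 0.3],
    [[45, 52, -118], [0, 0, 0], 0.3],
    [[75, 86, -118], [0, 0, 0], 0.3],
    [[106, 122, -118], [0, 0, 0], 0.3],
    [[137, 158, -118], [0, 0, 0], 0.3],
    [[168, 193, -118], [0, 0, 0], 0.3],
    [[194, 223, -118], [0, 0, 0], 0.3],
    [[213, 245, -118], [0, 0, 0], 0.3],
    [[222, 256, -118], [0, 0, 0], 0.3],
    [[224, 258, -118], [0, 0, 0], 0.3],
  ],
)

```text
time: 8.55
ee_pos: [0.4296, 0.0905, 0.2001]
tcp_rot: [180.0, 0.1, -179.9]
wrist_force: [-0.6, -0.7, 0.5]
opening: 0.0599
grasp_force: 0.0
```

```bash
python3 - <<'E'
from h import *
capwrist((105,150,50),(125,255,255),.055,'w3')
p,d=camera('top');m=cv2.inRange(cv2.cvtColor(p,cv2.COLOR_RGB2HSV),(105,150,60),(125,255,255))
uv=np.argwhere(m)[:,::-1];P=pts('top',d,uv);k=abs(P[:,2]-.093)<.006;print('A cap',k.sum(),P[k].mean(0).round(4))
cv2.imwrite('pics/top1.png',p[:,:,::-1])
E
```

```text
tcp [0.4296 0.0905 0.2001] [ 1.7998e+02  1.1000e-01 -1.7993e+02] q [ 11.9 -11.  -10.8  90.1  -0.   11.8] open 0.0599 t 8.55
[240 166  35  37 976] (256, 184) P [0.4295 0.0884 0.055 ] ptsmean [0.4296 0.0888 0.0552] diam 0.0369
[103 324  41  46 920] (119, 348) P [ 0.6494 -0.0904  0.055 ] ptsmean [ 0.6618 -0.0827  0.0515] diam 0.0663
A cap 143 [ 0.6478 -0.1434  0.0929]
```

```bash
python3 - <<'E'
from h import *
p=cv2.imread('pics/top1.png')[115:195,230:360]; w=cv2.imread('pics/w3.png')
cv2.imwrite('pics/c1.png',np.hstack([cv2.resize(p,(624,384),interpolation=cv2.INTER_CUBIC)]))
E
```

```text
(no output)
```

View pics/c1.png

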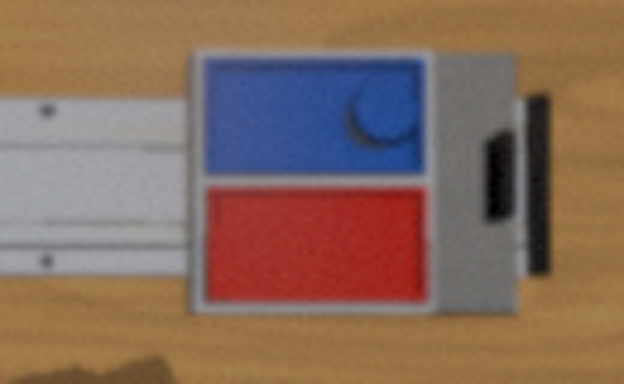

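The crop shows blue_a standing upright at the back of the blue tray (cap at (387,107), tray spanning 203–425 in x). That is about 36 mm behind the tray's centre after parallax, as planned. Next is blue_b.

Emit:
play_rows(
  increments=[
    [[0, -1.5, 15], [0, 0, 0], 0.3],
    [[0, -1.5, 50], [0, 0, 0], 0.3],
    [[0, -1.5, 90], [0, 0, 0], 0.3],
    [[0, -1.5, 125], [0, 0, 0], 0.3],
    [[0, -1.5, 147], [0, 0, 0], 0.3],
    [[0, -1.5, 157], [0, 0, 0], 0.3],
    [[0, -1.5, 158], [0, 0, 0], 0.3],
    [[0, -1.5, 158], [0, 0, 0], 0.5],
    [[0, -1.5, 158], [0, 0, 0], 0.7],
    [[0, -1.5, 158], [0, 0, 0], 1],
    [[0, -1.5, 158], [0, 0, 0], 1],
    [[0, -1.5, 158], [0, 0, 0], 1],
    [[0, -1.5, 158], [0, 0, 0], 1],
    [[0, -1.5, 157], [0, 0, 0], 1],
    [[0, -1.5, 150], [0, 0, 0], 1],
    [[0, -1.5, 135], [0, 0, 0], 1],
    [[0, -1.5, 110], [0, 0, 0], 1],
    [[0, -1.5, 75], [0, 0, 0], 1],
    [[0, -1.5, 45], [0, 0, 0], 1],
    [[0, -1.5, 32], [0, 0, 0], 1],
  ],
)

```text
time: 10.65
ee_pos: [0.4307, 0.0885, 0.1698]
tcp_rot: [180.0, 0.2, 180.0]
wrist_force: [-0.2, -0.1, -1.3]
opening: 0.0362
grasp_force: 30.1
```

Emit:
play_rows(
  increments=[
    [[-4, -4, 0], [0, 0, 0], 1],
    [[-17, -14, 0], [0, 0, 0], 1],
    [[-35, -30, 0], [0, 0, 0], 1],
    [[-58, -49, 0], [0, 0, 0], 1],
    [[-84, -71, 0], [0, 0, 0], 1],
    [[-112, -95, 0], [0, 0, 0], 1],
    [[-140, -118, 0], [0, 0, 0], 1],
    [[-166, -140, 0], [0, 0, 0], 1],
    [[-189, -159, 0], [0, 0, 0], 1],
    [[-207, -175, 0], [0, 0, 0], 1],
    [[-219, -185, 0], [0, 0, 0], 1],
    [[-224, -189, 2], [0, 0, 0], 1],
    [[-224, -189, 10], [0, 0, 0], 1],
    [[-224, -189, 27], [0, 0, 0], 1],
    [[-224, -189, 47], [0, 0, 0], 1],
    [[-224, -189, 64], [0, 0, 0], 1],
    [[-224, -189, 75], [0, 0, 0], 1],
    [[-224, -189, 82], [0, 0, 0], 1],
    [[-224, -189, 85], [0, 0, 0], 1],
    [[-224, -189, 86], [0, 0, 0], 1],
  ],
)

```text
time: 12.65
ee_pos: [0.6539, -0.1008, 0.081]
tcp_rot: [-180.0, 0.0, 180.0]
wrist_force: [0.4, -0.9, -0.3]
opening: 0.0359
grasp_force: 30.1
```

Emit:
play_rows(
  increments=[
    [[0, 0, 0], [0, 0, 0], 1],
    [[0, 0, 1], [0, 0, 0], 1],
    [[0, 0, 1], [0, 0, 0], 1],
  ],
)

```text
time: 12.95
ee_pos: [0.6541, -0.1009, 0.0803]
tcp_rot: [-180.0, 0.1, 180.0]
wrist_force: [0.1, -0.3, -0.5]
opening: 0.0357
grasp_force: 30.2
```

Emit:
play_rows(
  increments=[
    [[0, 0, 1], [0, 0, 0], 1],
    [[0, 0, 1], [0, 0, 0], 1],
  ],
)

```text
time: 13.15
ee_pos: [0.6543, -0.101, 0.0802]
tcp_rot: [-180.0, 0.1, 180.0]
wrist_force: [-1.6, 0.7, 6.5]
opening: 0.0362
grasp_force: 30.7
```

Emit:
play_rows(
  increments=[
    [[0, 0, 0], [0, 0, 0], 0.6],
    [[0, 0, 0], [0, 0, 0], 0.4],
    [[0, 0, 0], [0, 0, 0], 0.4],
    [[0, 0, 0], [0, 0, 0], 0.4],
    [[0, 0, -5], [0, 0, 0], 0.4],
    [[0, 0, -20], [0, 0, 0], 0.4],
    [[0, 0, -45], [0, 0, 0], 0.4],
    [[2, -1, -75], [0, 0, 0], 0.3],
    [[8, -4, -100], [0, 0, 0], 0.3],
    [[24, -13, -114], [0, 0, 0], 0.3],
    [[48, -26, -120], [0, 0, 0], 0.3],
    [[80, -43, -121], [0, 0, 0], 0.3],
    [[115, -62, -121], [0, 0, 0], 0.3],
    [[152, -82, -121], [0, 0, 0], 0.3],
    [[189, -102, -121], [0, 0, 0], 0.3],
    [[222, -120, -121], [0, 0, 0], 0.3],
    [[248, -134, -121], [0, 0, 0], 0.3],
    [[265, -143, -121], [0, 0, 0], 0.3],
    [[272, -147, -121], [0, 0, 0], 0.3],
    [[272, -147, -121], [0, 0, 0], 0.3],
  ],
)

```text
time: 15.15
ee_pos: [0.3815, -0.2482, 0.2009]
tcp_rot: [-180.0, 0.1, 179.9]
wrist_force: [-0.0, -0.3, 0.3]
opening: 0.0596
grasp_force: 0.0
```

```bash
python3 -c "
from h import *
capwrist((0,150,50),(6,255,255),.055,'w4')"
```

```text
tcp [ 0.3815 -0.2482  0.2009] [-1.7995e+02  8.0000e-02  1.7990e+02] q [-33.   -8.8  -8.8  89.9   0.  -32.9] open 0.0596 t 15.15
[238 166  36  37 955] (255, 184) P [ 0.3815 -0.2516  0.055 ] ptsmean [ 0.3818 -0.2514  0.0552] diam 0.037
[360 319  36  36 870] (380, 348) P [ 0.6002 -0.0903  0.055 ] ptsmean [ 0.6083 -0.0833  0.0517] diam 0.0401
```

Emit:
play_rows(
  increments=[
    [[0, -2.5, 15], [0, 0, 0], 0.3],
    [[0, -2.5, 50], [0, 0, 0], 0.3],
    [[0, -2.5, 90], [0, 0, 0], 0.3],
    [[0, -2.5, 125], [0, 0, 0], 0.3],
    [[0, -2.5, 147], [0, 0, 0], 0.3],
    [[0, -2.5, 157], [0, 0, 0], 0.3],
    [[0, -2.5, 158], [0, 0, 0], 0.3],
    [[0, -2.5, 158], [0, 0, 0], 0.5],
    [[0, -2.5, 158], [0, 0, 0], 0.7],
    [[0, -2.5, 158], [0, 0, 0], 1],
    [[0, -2.5, 158], [0, 0, 0], 1],
    [[0, -2.5, 158], [0, 0, 0], 1],
    [[0, -2.5, 158], [0, 0, 0], 1],
    [[0, -2.5, 157], [0, 0, 0], 1],
    [[0, -2.5, 150], [0, 0, 0], 1],
    [[0, -2.5, 135], [0, 0, 0], 1],
    [[0, -2.5, 110], [0, 0, 0], 1],
    [[0, -2.5, 75], [0, 0, 0], 1],
    [[0, -2.5, 45], [0, 0, 0], 1],
    [[0, -2.5, 32], [0, 0, 0], 1],
  ],
)

```text
time: 17.2
ee_pos: [0.3823, -0.2507, 0.1708]
tcp_rot: [-179.9, 0.2, 180.0]
wrist_force: [-0.3, -0.0, -0.7]
opening: 0.0358
grasp_force: 30.2
```

Emit:
play_rows(
  increments=[
    [[-4, 2, 0], [0, 0, 0], 1],
    [[-15, 9, 0], [0, 0, 0], 1],
    [[-31, 18, 0], [0, 0, 0], 1],
    [[-51, 30, 0], [0, 0, 0], 1],
    [[-74, 44, 0], [0, 0, 0], 1],
    [[-98, 58, 0], [0, 0, 0], 1],
    [[-123, 73, 0], [0, 0, 0], 1],
    [[-146, 87, 0], [0, 0, 0], 1],
    [[-166, 99, 0], [0, 0, 0], 1],
    [[-182, 108, 0], [0, 0, 0], 1],
    [[-193, 115, 0], [0, 0, 0], 1],
    [[-197, 117, 2], [0, 0, 0], 1],
    [[-197, 117, 10], [0, 0, 0], 1],
    [[-197, 117, 27], [0, 0, 0], 1],
    [[-197, 117, 47], [0, 0, 0], 1],
    [[-197, 117, 64], [0, 0, 0], 1],
    [[-197, 117, 76], [0, 0, 0], 1],
    [[-197, 117, 83], [0, 0, 0], 1],
    [[-197, 117, 87], [0, 0, 0], 1],
    [[-197, 117, 88], [0, 0, 0], 1],
  ],
)

```text
time: 19.2
ee_pos: [0.5791, -0.1337, 0.081]
tcp_rot: [-180.0, 0.1, 180.0]
wrist_force: [-3.8, 1.0, 9.3]
opening: 0.0361
grasp_force: 31.1
```

Emit:
play_rows(
  increments=[
    [[0, 0, 0.5], [0, 0, 0], 1],
    [[0, 0, 1], [0, 0, 0], 1],
    [[0, 0, 1], [0, 0, 0], 1],
  ],
)

```text
time: 19.5
ee_pos: [0.5793, -0.1337, 0.081]
tcp_rot: [-180.0, 0.1, 180.0]
wrist_force: [-3.1, -0.3, 9.0]
opening: 0.0362
grasp_force: 31.1
```

Emit:
play_rows(
  increments=[
    [[0, 0, -0.5], [0, 0, 0], 0.6],
    [[0, 0, -0.5], [0, 0, 0], 0.4],
    [[0, 0, -0.5], [0, 0, 0], 0.4],
    [[0, 0, -0.5], [0, 0, 0], 0.4],
    [[0, 0, -5], [0, 0, 0], 0.4],
    [[0, 0, -20], [0, 0, 0], 0.4],
    [[0, 0, -50], [0, 0, 0], 0.4],
    [[-3, -8, -85], [0, 0, 0], 0.4],
    [[-10, -27, -110], [0, 0, 0], 0.4],
    [[-20, -56, -120], [0, 0, 0], 0.4],
    [[-30, -84, -120], [0, 0, 0], 0.4],
    [[-37, -102, -120], [0, 0, 0], 0.4],
    [[-38, -106.5, -120], [0, 0, 0], 0.4],
    [[-38, -106.5, -120], [0, 0, 0], 0.4],
    [[-38, -106.5, -120], [0, 0, 0], 0.4],
  ],
)

```text
time: 21.0
ee_pos: [0.6166, -0.2392, 0.1993]
tcp_rot: [180.0, 0.0, 180.0]
wrist_force: [0.6, -0.1, 0.0]
opening: 0.0515
grasp_force: 0.0
```

```bash
python3 - <<'E'
from h import *
o=telemetry.get_obs(); p,d=camera('wrist'); cv2.imwrite('pics/w5.png',p[:,:,::-1])
hsv=cv2.cvtColor(p,cv2.COLOR_RGB2HSV)
uv=np.stack(np.meshgrid(np.arange(512),np.arange(384)),-1).reshape(-1,2)
P=pts('wrist',d,uv,o); print(o['ee_pos'].round(4),o['time'])
for n,lo,hi,z in [('blue',(105,150,40),(125,255,255),.093),('red',(0,150,40),(6,255,255),.093),('tab',(0,0,0),(179,255,50),.089)]:
    m=cv2.inRange(hsv,lo,hi).ravel()>0
    k=m&(abs(P[:,2]-z)<.005)
    if n=='tab': k&=(P[:,1]<-.2)
    n2,l,s,c=cv2.connectedComponentsWithStats(k.reshape(384,512).astype(np.uint8))
    for i in range(1,n2):
        if s[i,4]>80: q=P[l.ravel()==i]; print(n,s[i],q.mean(0).round(4),q.min(0).round(4),q.max(0).round(4))
E
```

```text
[ 0.6166 -0.2392  0.1993] 21.0
blue [ 383  213   40   38 1110] [ 0.6527 -0.1031  0.093 ] [ 0.6351 -0.1207  0.088 ] [ 0.6719 -0.0832  0.0953]
blue [316 215  38  35 800] [ 0.6496 -0.1665  0.0931] [ 0.6358 -0.1853  0.088 ] [ 0.6696 -0.1513  0.0953]
red [ 356  132   45   44 1417] [ 0.5792 -0.1357  0.0932] [ 0.5609 -0.1535  0.088 ] [ 0.5986 -0.116   0.0956]
tab [252 170  11  52 520] [ 0.6178 -0.2403  0.0888] [ 0.5945 -0.2451  0.0844] [ 0.6428 -0.2359  0.0915]
tab [  0 229  21  51 411] [ 0.6847 -0.4997  0.0885] [ 0.6546 -0.5021  0.084 ] [ 0.7138 -0.4968  0.094 ]
tab [  9 286  25  45 384] [ 0.7469 -0.5012  0.0892] [ 0.7167 -0.5039  0.084 ] [ 0.7774 -0.4987  0.094 ]
```

View pics/w5.png

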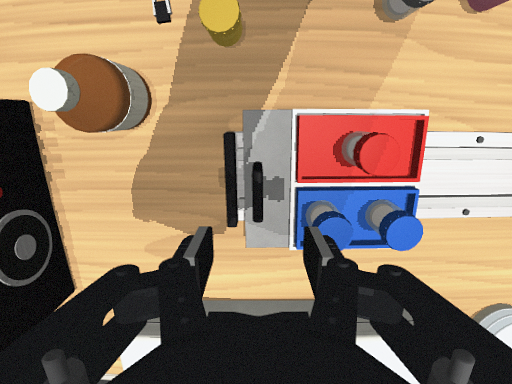

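All three pots stand upright in the right trays: red cap (376,153), blue caps (331,230) and (403,231), all at cap height 0.093. The tab top is at (258,192), world (0.618,-0.240). Now I pinch the tab.

Emit:
play_rows(
  increments=[
    [[-1, -1, 10], [0, 0, 0], 0.4],
    [[-1, -1, 35], [0, 0, 0], 0.4],
    [[-1, -1, 65], [0, 0, 0], 0.4],
    [[-1, -1, 95], [0, 0, 0], 0.4],
    [[-1, -1, 115], [0, 0, 0], 0.4],
    [[-1, -1, 123], [0, 0, 0], 0.4],
    [[-1, -1, 124], [0, 0, 0], 0.5],
    [[-1, -1, 124], [0, 0, 0], 0.6],
    [[-1, -1, 124], [0, 0, 0], 0.7],
    [[-1, -1, 124], [0, 0, 0], 0.8],
    [[-1, -1, 124], [0, 0, 0], 0.9],
    [[-1, -1, 124], [0, 0, 0], 1],
    [[-1, -1, 124], [0, 0, 0], 1],
    [[-1, -1, 124], [0, 0, 0], 1],
    [[-1, -1, 124], [0, 0, 0], 1],
  ],
)

```text
time: 22.55
ee_pos: [0.6182, -0.2398, 0.0759]
tcp_rot: [179.9, 0.1, -179.9]
wrist_force: [-0.5, 7.1, 4.5]
opening: 0.0097
grasp_force: 30.0
```

Emit:
play_rows(
  increments=[
    [[0, 1, 0], [0, 0, 0], 1],
    [[0, 6, 0], [0, 0, 0], 1],
    [[0, 12, 0], [0, 0, 0], 1],
    [[0, 21, 0], [0, 0, 0], 1],
    [[0, 31, 0], [0, 0, 0], 1],
    [[0, 43, 0], [0, 0, 0], 1],
    [[0, 56, 0], [0, 0, 0], 1],
    [[0, 70, 0], [0, 0, 0], 1],
    [[0, 84, 0], [0, 0, 0], 1],
    [[0, 99, 0], [0, 0, 0], 1],
    [[0, 114, 0], [0, 0, 0], 1],
    [[0, 128, 0], [0, 0, 0], 1],
    [[0, 142, 0], [0, 0, 0], 1],
    [[0, 155, 0], [0, 0, 0], 1],
    [[0, 167, 0], [0, 0, 0], 1],
    [[0, 177, 0], [0, 0, 0], 1],
    [[0, 186, 0], [0, 0, 0], 1],
    [[0, 192, 0], [0, 0, 0], 1],
    [[0, 196, 0], [0, 0, 0], 1],
    [[0, 198, 0], [0, 0, 0], 1],
  ],
)

```text
time: 24.55
ee_pos: [0.6164, -0.0429, 0.0759]
tcp_rot: [-179.9, -0.1, 180.0]
wrist_force: [-13.3, -3.2, 11.7]
opening: 0.0092
grasp_force: 31.6
```

Emit:
play_rows(
  increments=[
    [[0, 0.5, 0], [0, 0, 0], 1],
    [[0, 1, 0], [0, 0, 0], 1],
    [[0, 1.5, 0], [0, 0, 0], 1],
    [[0, 2, 0], [0, 0, 0], 1],
    [[0, 2, 0], [0, 0, 0], 1],
  ],
)

```text
time: 25.05
ee_pos: [0.6164, -0.0412, 0.0759]
tcp_rot: [-179.9, -0.1, 180.0]
wrist_force: [-13.0, -2.4, 11.7]
opening: 0.0095
grasp_force: 31.8
```

Emit:
play_rows(
  increments=[
    [[0.5, 0.5, 0], [0, 0, 0], 1],
    [[1, 1, 0], [0, 0, 0], 1],
    [[1.5, 1.5, 0], [0, 0, 0], 1],
    [[1.5, 2, 0], [0, 0, 0], 1],
    [[1.5, 2.5, 0], [0, 0, 0], 1],
    [[1.5, 2.5, 0], [0, 0, 0], 1],
  ],
)

```text
time: 25.65
ee_pos: [0.6163, -0.0396, 0.0759]
tcp_rot: [-179.9, 0.0, 179.9]
wrist_force: [-3.4, -7.0, 7.1]
opening: 0.0096
grasp_force: 31.5
```

Emit:
play_rows(
  increments=[
    [[0, 0.5, 0], [0, 0, 0], 1],
    [[0, 1, 0], [0, 0, 0], 1],
    [[0, 1, 0], [0, 0, 0], 1],
    [[0, 0.5, 0], [0, 0, 0], 1],
  ],
)

```text
time: 26.05
ee_pos: [0.6163, -0.0397, 0.0759]
tcp_rot: [-179.8, 0.0, 179.9]
wrist_force: [-4.3, -7.4, 8.0]
opening: 0.0097
grasp_force: 31.8
```

The carriage travelled 0.200 m and would not advance further, so it is at the stop. I release and retreat.

Emit:
play_rows(
  increments=[
    [[0, 0, 0], [0, 0, 0], 0.8],
    [[0, 0, 0], [0, 0, 0], 0.7],
    [[0, 0, 0], [0, 0, 0], 0.6],
    [[0, 0, 0], [0, 0, 0], 0.5],
    [[0, 0, 0], [0, 0, 0], 0.5],
    [[0, 0, -5], [0, 0, 0], 0.5],
    [[0, 0, -20], [0, 0, 0], 0.5],
    [[0, 0, -45], [0, 0, 0], 0.5],
    [[0, 0, -80], [0, 0, 0], 0.5],
    [[3, -10, -115], [0, 0, 0], 0.5],
    [[10, -30, -140], [0, 0, 0], 0.5],
    [[20, -60, -155], [0, 0, 0], 0.5],
    [[30, -85, -160], [0, 0, 0], 0.5],
    [[33, -95, -160], [0, 0, 0], 0.5],
    [[33, -95, -160], [0, 0, 0], 0.5],
    [[33, -95, -160], [0, 0, 0], 0.5],
  ],
)

```text
time: 27.65
ee_pos: [0.5834, -0.1324, 0.2347]
tcp_rot: [180.0, -0.0, 180.0]
wrist_force: [0.7, -0.2, -0.5]
opening: 0.0426
grasp_force: 0.0
```

```bash
python3 - <<'E'
from h import *
o=telemetry.get_obs(); p,d=camera('wrist'); cv2.imwrite('pics/w6.png',p[:,:,::-1])
hsv=cv2.cvtColor(p,cv2.COLOR_RGB2HSV)
uv=np.stack(np.meshgrid(np.arange(512),np.arange(384)),-1).reshape(-1,2)
P=pts('wrist',d,uv,o); print(o['ee_pos'].round(4),o['time'],o['wrist_force'].round(1))
for n,lo,hi,z in [('blue',(105,150,40),(125,255,255),.093),('red',(0,150,40),(6,255,255),.093),('tab',(0,0,0),(179,255,50),.089),('green',(50,100,40),(80,255,255),.042)]:
    m=cv2.inRange(hsv,lo,hi).ravel()>0
    k=m&(abs(P[:,2]-z)<.005)&(P[:,1]>-.2)
    n2,l,s,c=cv2.connectedComponentsWithStats(k.reshape(384,512).astype(np.uint8))
    for i in range(1,n2):
        if s[i,4]>80: q=P[l.ravel()==i]; print(n,s[i],q.mean(0).round(4),q.min(0).round(4),q.max(0).round(4))
E
```

```text
[ 0.5834 -0.1324  0.2347] 27.65 [ 0.7 -0.2 -0.5]
blue [388 229  34  32 815] [0.6509 0.0293 0.093 ] [0.6342 0.0121 0.088 ] [0.6704 0.049  0.0957]
blue [445 229  33  30 742] [0.6508 0.0965 0.0931] [0.6341 0.0802 0.088 ] [0.67   0.1162 0.0957]
red [428 162  36  36 941] [0.5772 0.0636 0.0932] [0.5589 0.0465 0.088 ] [0.596  0.0828 0.0955]
tab [337 192  13  44 382] [ 0.6157 -0.0418  0.0886] [ 0.5925 -0.0458  0.084 ] [ 0.6405 -0.0368  0.0912]
green [ 467  158   28   79 1059] [0.6074 0.1511 0.0424] [0.5611 0.1409 0.0375] [0.6662 0.1621 0.0452]
```

View pics/w6.png

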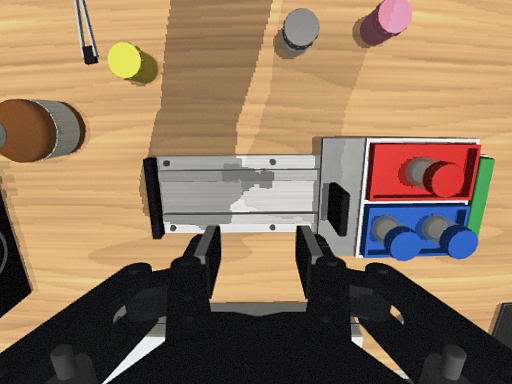

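The carriage sits against the green stop (deck edge about x=480, stop (482,195)). The caps moved 196–200 mm and all three pots are upright: red (445,180), blue (404,245) and (458,240). Nothing else moved, and the gripper is clear.

```bash
python3 -c "
from workcell import workorder
print(workorder.job_done())"
```

```text
the job is handed in; nothing more can be done
None
```

I handed the job in at about 28 s with the red pot in the red tray, both blue pots in the blue tray, all upright, and the carriage against the green stop. My last camera check showed nothing else disturbed, though the hand-in returned no verdict.

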